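Stand the fallen scent bottles back in their numbered dishes

ROBOT

A 6-joint arm with a two-finger parallel gripper is mounted at the origin on the work surface. World frame = base frame: x ahead of the robot, y to its left, z up, the work surface at z = 0. Lengths are in m, angles in rad, forces in N, time in s.
With the tool pointing down it reaches from about 0.375 to 0.9 m from the base axis. Payload 3.1 kg.
Tool frame: the origin (TCP) lies between the finger pads; the fingertips stand 22 mm ahead of it and the grasp point (between the pads) lies 3 mm ahead of it; z points along the fingers, y is the line along which they close (so a half turn about z gives the same grasp; the last joint's range is limited). The gripper opens to 87 mm and grips with 3 to 60 N. Pads are 19 mm wide; open, the fingers measure 117 mm over their backs; the gripper's body (75 mm by 190 mm) begins 51 mm behind the grasp point.
Start: joints at [1.073, 0.527, 1.433, -0, 1.181, -0.178], TCP at [0.196, 0.593, 0.245] pointing down, gripper open.
Joint ranges: [-3.08, 3.08], [-0.75, 2.2], [0.22, 2.44], [-1.43, 4.57], [0, 2.65], [-2.85, 2.85]. Speed limits (rad/s): [2.79, 2.79, 3.14, 3.14, 3.14, 3.14].

INTERFACE

Orientations are given as a unit quaternion [x, y, z, w].
In Python, from rig import get_obs, camera, get_calibration, hand_in, cut_out gives the robot as it stands.
- The arm moves only by the shell command python3 -m inch 'ROWS' [OPENING] [FORCE]. ROWS is JSON, one flat list of numbers, 6 for each row, row after row: the shift along the tool's x, y, z scaled (see below), then the turn, a rotation vector about the tool's x, y, z scaled (see below). A call has 1 to 20 rows; each row is the pose to reach, as a shift and turn from the pose commanded when the call began, along the tool's axes at that moment; what a row does not reach only later rows make up. The controller multiplies each number of a shift by 0.08 m and each number of a turn by 90 degrees. A row lasts 1/12 s, in which the tool goes at most 41.7 mm and 7.16 degrees, less where a joint would pass 70% of its speed; a pose out of reach is approached as far as the arm can. A call with a number of a shift or a turn outside -1 to 1 is refused whole. A call with a gripper value outside its range is refused whole. OPENING is the finger opening in mm, from 0 to 87, set as the call begins (- or left out, the last holds). The fingers move at their own pace and stop on an object; FORCE is the grip in N (left out, the last holds). Time passes only in rows, so rows that repeat a pose let the fingers close. It gives the time, the measured TCP pose, the force, the opening and the grip force at its end, in the units of the state.
- get_obs(): the state, without advancing time (a new reading comes with each control period).
- camera(name): name is "scene" or "top"; returns the picture (384x512x3 uint8, red, green, blue); there is no depth.
- get_calibration(name): a dict with "vertical_fov" (degrees; the focal length in pixels is half the picture's height over the tangent of half this angle, whatever the lens; pixels are square), "cx", "cy" (the principal point, pixels), "T" (4x4, takes a point from camera to world coordinates). Camera axes: x right, y down, z forward; pixel columns grow to the right and rows downward; lengths in m; the calibration is good to about 2 mm. A picture is of the moment at which its call begins. get_calibration takes no time and is no camera call.
- hand_in(): hands the job in; it is judged then, once.
Trained networks look in the newest picture that a camera, given by its name, has taken for a name from the list of things; names that differ only in an ending like _2 or _b are one class to them, and where a whole thing is asked for, a point or a joint stands for the part that bears it (a point fixed in the world has none). Each returns a list of dicts, best first, with "conf" (0 to 1); they miss things now and then, are a little off and sometimes report something else, mostly with a low value. They report only what shows in the picture. A call takes as long as a camera call. They do not tell look-alikes from the thing itself.
- cut_out(camera, thing): "region" (384x512 bool, what is visible of it) and "bbox" ([left, top, right, bottom] in pixels, round what is visible of it).
The state is a dict: "time": time; "q": joint angles; "joint_velocities": joint speeds; "joint_torque": joint torques, N m; "position": TCP position; "tool_rot": TCP orientation; "ft_force": force on the tool from outside, world axes, zero at the start; "moment": the same for the moment, N m; "grip_width": finger opening in m; "grip_force": force on a finger pad.
Only numpy, scipy, OpenCV 4.12 (cv2) and the standard library are available. Lean on these libraries where they do the work, as an engineer would, in place of code of your own. Each camera call takes 0.05 s, during which the arm holds its last target. There are 200 camera calls.

TASK

Two orange scent bottles have fallen over on the counter. Stand the one-band bottle upright in the one-dot dish first and let go of it, and then stand the two-band bottle upright in the two-dot dish, each with its base flat on the dish floor and near the middle. Set them down gently, without dropping them, and leave the third bottle and everything else on the counter where it is.

Things in the scene. Friction and masses are not known exactly. Their poses are not given: they have to be found in the camera images.
- bottle1_mid (a point): Orange scent bottle, 146 mm tall: square body 50 x 50 x 112 mm, then a round black cap 30 mm across. One white band round the lower body. The point is on its long axis half-way up, 73 mm from the base; z runs from base to cap, x and y are square to the flat sides. At the start it lies on a flat side with the cap to the left or right as the robot sees it, within about 30 degrees.
- bottle1: The same one-band bottle again, with its origin at the centre of its base and z towards the cap. Rigid hard plastic, 0.15 to 0.3 kg, centre of mass about 65 mm above the base.
- dish1_in (a point): Round open aluminium dish fixed to the counter, 104 mm outside, 94 mm inside, rim 13 mm above the counter, inner floor 4 mm above it. A low black tab 6 mm high stands out 82 mm from the centre on its +x side, with one yellow dot on the tab. The point is the centre of the inner floor, z up; the dish is never turned.
- bottle2_mid (a point): Orange scent bottle, 146 mm tall: square body 50 x 50 x 112 mm, then a round black cap 30 mm across. Two white bands round the lower body. The point is on its long axis half-way up, 73 mm from the base; z runs from base to cap, x and y are square to the flat sides. At the start it lies on a flat side with the cap to the left or right as the robot sees it, within about 30 degrees.
- bottle2: The same two-band bottle again, with its origin at the centre of its base and z towards the cap. Rigid hard plastic, 0.15 to 0.3 kg, centre of mass about 65 mm above the base.
- dish2_in (a point): Round open aluminium dish fixed to the counter, 104 mm outside, 94 mm inside, rim 13 mm above the counter, inner floor 4 mm above it. A low black tab 6 mm high stands out 82 mm from the centre on its +x side, with two yellow dots on the tab. The point is the centre of the inner floor, z up; the dish is never turned.
- dish1: The one-dot dish again, with its origin at the centre of its underside.
- dish2: The two-dot dish again, with its origin at the centre of its underside.
- bottle3_mid (a point): A like bottle with three white bands, already standing in the three-dot dish farther from the robot: leave it. The point is on its long axis half-way up, 73 mm from the base; z runs from base to cap, x and y are square to the flat sides. 
- gauge: Blue plastic tread depth gauge lying on the counter between the two empty dishes, about 140 x 32 x 12 mm, long axis x, body centre at the origin on its underside.
- chock: Grey rubber wheel chock, 140 x 75 x 64 mm, off to the left; origin at the centre of its underside, high end to its +x.
- wax: Blue wax can 72 mm across, 70 mm tall, off to the right; origin at the centre of its underside.
- brush: Hand brush lying at the far right; origin on its underside.
Not all that is in view belongs to the job. What is shaped like the bottle1 but turquoise or yellow is not meant.

How it is judged:
On the way, in this order (a step that is already met when the one before it is completed fails the run):
1. the one-band bottle stands upright on the floor of the one-dot dish, let go (horizontal distance between bottle1_mid and dish1_in below 0.016 m and angle between bottle1_mid's own z axis and vertical below 0.06 rad and z of bottle1_mid in the frame of dish1_in between 0.069 and 0.077 m and contact force between the fingers and bottle1 below 0.2 N), for 0.2 s.
2. the two-band bottle stands upright on the floor of the two-dot dish, let go, the other still in place (all of step 1 and horizontal distance between bottle2_mid and dish2_in below 0.016 m and angle between bottle2_mid's own z axis and vertical below 0.06 rad and z of bottle2_mid in the frame of dish2_in between 0.069 and 0.077 m and contact force between the fingers and bottle2 below 0.2 N), for 0.2 s.
At the end, for the whole second after the job is handed in: Both bottles stand released and at rest, each in the dish with its own number: upright within 0.06 rad, base flat on the dish floor (centre 73 mm above it, within 4 mm), axis within 16 mm of the dish centre (all of step 2 and linear speed of each of bottle1, bottle2 below 0.02 m/s and angular speed of each of bottle1, bottle2 below 0.2 rad/s); the robot touches nothing.
It fails at once if the third bottle or another thing on the counter was shifted more than 20 mm (distance of any of gauge, chock, wax, brush, bottle3_mid from where it was at the start of the episode above 0.02 m).
It fails at once if a fallen bottle was dropped (out of the fingers it moved faster than 0.5 m/s, a fall of about 13 mm) ((contact force between the fingers and bottle1 below 0.05 N and linear speed of bottle1 above 0.5 m/s) or (contact force between the fingers and bottle2 below 0.05 N and linear speed of bottle2 above 0.5 m/s)).
It fails at once if a bottle was slammed into a dish (over 45 N) (contact force between any of bottle1, bottle2 and dish1 above 45 N or contact force between any of bottle1, bottle2 and dish2 above 45 N).
It also fails if it takes over 67 s, if anything falls off the work surface, if the arm or the gripper's body presses on something with over 40 N, if the wrist force passes 120 N, or if a joint passes its speed limit or range.

## Working session

There is one attempt and no reset: what is moved stays moved. The work goes in short steps, Python scripts to look and compute and a shell command to move; the robot and the scene stay as the last step left them, time stands still between calls to the robot, and variables do not carry over. Pictures are saved under pics/ and viewed, at most 10 in all, crops included, and the job is handed in when it is done.

```bash
mkdir -p pics; ls
python3 - <<'E'
from rig import *
import cv2,numpy as np
ims=[camera(n) for n in("scene","top")]
for n,i in zip(("scene","top"),ims):
    cv2.imwrite(f"pics/{n}0.png",i[:,:,::-1])
    c=get_calibration(n);print(n,c["vertical_fov"],c["cx"],c["cy"],np.round(c["T"],3).tolist(),[k for k in c])
o=get_obs();print(o)
E
```

```text
pics
scene 42.68512607654259 254.78181627272681 192.7023291135973 [[-0.725, 0.509, -0.463, 1.328], [0.688, 0.517, -0.509, 0.838], [-0.02, -0.688, -0.726, 1.273], [0.0, 0.0, 0.0, 1.0]] ['vertical_fov', 'cx', 'cy', 'T']
top 42.699733595193806 251.9703337403193 186.9539685397879 [[0.008, -0.991, 0.134, 0.362], [-1.0, -0.005, 0.02, -0.029], [-0.019, -0.134, -0.991, 1.676], [0.0, 0.0, 0.0, 1.0]] ['vertical_fov', 'cx', 'cy', 'T']
{'time': 0.1, 'q': array([ 1.07249052e+00,  5.28374798e-01,  1.43379852e+00, -2.16093826e-05,
        1.18139198e+00, -1.78436310e-01]), 'joint_velocities': array([ 0.00200473, -0.0028206 , -0.0019764 , -0.00022575, -0.00091757,
        0.00090614]), 'joint_torque': array([-1.79549384e-04, -4.40989316e+01, -1.77153289e+01,  6.35159528e-02,
        5.33460465e-02, -1.78975716e-05]), 'position': array([0.19616097, 0.59275644, 0.24366072]), 'tool_rot': array([ 1.59249653e-01,  9.87237851e-01, -9.33712233e-04, -3.17985781e-04]), 'ft_force': array([-0.84254054, -0.70164941, -0.16041889]), 'moment': array([-0.0794762 ,  0.00719683, -0.00549735]), 'grip_force': 0.0, 'grip_width': 0.08699872126884386}
```

View pics/scene0.png

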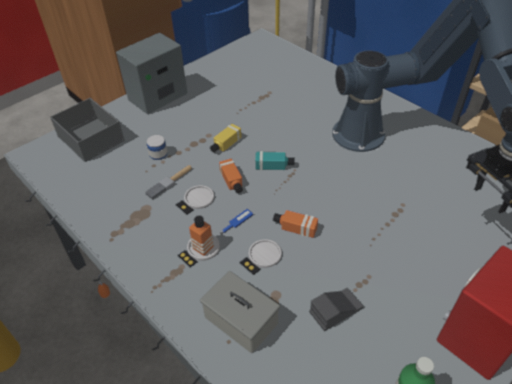

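View pics/top0.png

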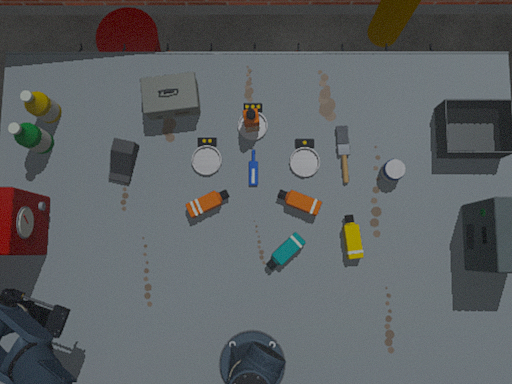

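The top view shows orange bottles at about (300,203) and (207,204), the standing third bottle at (252,120), and empty dishes at (304,162) and (206,160). Turquoise (286,250) and yellow (353,240) are decoys. I'll crop closely to confirm the bands and dots.

```bash
cat > h.py <<'E'
import numpy as np,cv2
from rig import *
def ray(n,uv):
    c=get_calibration(n);f=192/np.tan(np.radians(c["vertical_fov"]/2));T=np.array(c["T"])
    d=np.array([(uv[0]-c["cx"])/f,(uv[1]-c["cy"])/f,1]);return T[:3,3],T[:3,:3]@d
def at(n,uv,z):
    o,d=ray(n,uv);return o+d*(z-o[2])/d[2]
def proj(n,P):
    c=get_calibration(n);f=192/np.tan(np.radians(c["vertical_fov"]/2));T=np.array(c["T"])
    p=(np.atleast_2d(P)-T[:3,3])@T[:3,:3];return p[:,:2]/p[:,2:]*f+[c["cx"],c["cy"]]
E
python3 - <<'E'
from h import *
im=cv2.imread("pics/top0.png");a=im[90:225,170:340]
cv2.imwrite("pics/crop.png",cv2.resize(a,None,fx=4.4,fy=4.4,interpolation=cv2.INTER_CUBIC))
for t in("bottle1","dish1","gauge","bottle3_mid","wax","chock"):
  for n in("top","scene"):
    for r in cut_out(n,t):
      m=r["region"];v,u=np.nonzero(m);c=(u.mean(),v.mean())
      print(t,n,round(r["conf"],2),np.round(c,1),np.round(r["bbox"]),m.sum(),at(n,c,{"bottle1":.025,"dish1":.009}.get(t,.03))[:2].round(3))
print("base px", proj("top",[0,0,0.0]),proj("scene",[0,0,0]))
E
```

```text
bottle1 top 0.85 [351.3 237.9] [340. 210. 364. 260.] 696 [ 0.415 -0.329]
bottle1 top 0.68 [299.6 201.1] [280. 190. 320. 216.] 639 [ 0.537 -0.158]
bottle1 top 0.66 [285. 250.] [267. 232. 299. 266.] 602 [ 0.373 -0.108]
bottle1 top 0.64 [205.1 202.7] [188. 189. 229. 219.] 620 [0.529 0.162]
bottle1 scene 0.97 [225.7 137.9] [208. 124. 238. 152.] 540 [ 0.409 -0.333]
bottle1 scene 0.93 [230.9 175.4] [217. 160. 242. 193.] 524 [ 0.534 -0.161]
bottle1 scene 0.93 [272.  160.1] [254. 154. 295. 171.] 637 [ 0.37  -0.114]
bottle1 scene 0.59 [296.9 223. ] [272. 205. 318. 234.] 863 [0.527 0.16 ]
dish1 top 0.85 [303.8 157.8] [290. 140. 320. 177.] 825 [ 0.689 -0.174]
dish1 top 0.67 [205.5 155.4] [192. 137. 222. 176.] 889 [0.696 0.166]
dish1 scene 0.95 [261.6 255.3] [242. 237. 280. 271.] 880 [0.693 0.164]
dish1 scene 0.74 [195.7 198.4] [176. 184. 214. 215.] 710 [ 0.688 -0.175]
gauge top 0.64 [252.6 168.5] [248. 150. 259. 186.] 303 [0.647 0.002]
gauge scene 0.49 [238.4 219.1] [221. 211. 251. 232.] 244 [0.656 0.015]
gauge scene 0.45 [230.9 174.8] [218. 160. 241. 192.] 519 [ 0.535 -0.16 ]
bottle3_mid top 0.82 [250.4 119.3] [242. 104. 262. 134.] 344 [0.819 0.011]
bottle3_mid scene 0.94 [200.9 235.6] [192. 215. 212. 252.] 690 [ 0.79  -0.018]
bottle3_mid scene 0.4 [296.6 222.5] [274. 206. 317. 234.] 790 [0.529 0.16 ]
wax top 0.59 [391.7 169.8] [379. 159. 405. 183.] 454 [ 0.644 -0.468]
wax scene 0.9 [156.3 147.1] [148. 134. 167. 159.] 420 [ 0.638 -0.475]
wax scene 0.16 [200.8 234.9] [190. 216. 212. 257.] 677 [ 0.788 -0.02 ]
chock top 0.78 [122.2 159.1] [112. 137. 141. 184.] 981 [0.677 0.449]
chock scene 0.73 [333.5 307.4] [311. 290. 361. 331.] 1394 [0.684 0.449]
base px [[251.79291798 364.27737392]] [[357.79472165 134.22971452]]
```

View pics/crop.png

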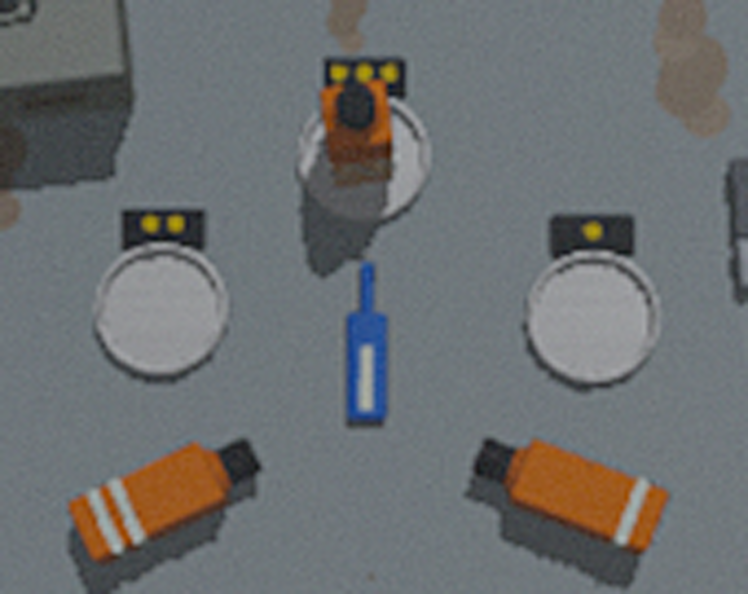

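The crop confirms it. The one-band bottle is at right (300,203) with its cap to the left, and the one-dot dish is at (305,162). The two-band bottle is at left (207,204) with its cap to the right, and the two-dot dish is at (207,161). Next I'll fit the poses.

```bash
cat > fit.py <<'E'
from h import *
from scipy.optimize import minimize
S=8
def fill(n,groups):
    im=np.zeros((384*4,512*4),np.uint8)
    for P in groups:
        h=cv2.convexHull((proj(n,P)*4+1.5).astype(np.float32)).round().astype(np.int32)
        cv2.fillConvexPoly(im,h,1)
    return cv2.resize(im.astype(np.float32),(512,384),interpolation=cv2.INTER_AREA)
t=np.linspace(0,2*np.pi,24,endpoint=False)
def bottle(x,y,th):
    a=np.array([np.cos(th),np.sin(th),0]);b=np.array([-a[1],a[0],0]);u=np.array([0,0,1]);c=np.array([x,y,.025])
    box=[c+s*a+p*b+q*u for s in(-.073,.039) for p in(-.025,.025) for q in(-.025,.025)]
    cap=[c+s*a+.015*(np.cos(k)*b+np.sin(k)*u) for s in(.039,.073) for k in t]
    return [np.array(box),np.array(cap)]
def dish(x,y,th=0):
    d=np.array([[x+.052*np.cos(k),y+.052*np.sin(k),z] for z in(0,.013) for k in t])
    tab=np.array([[x+p,y+q,z] for p in(.04,.082) for q in(-.03,.03) for z in(0,.006)])
    return [d,tab]
for name,cls,model,x0 in(("b1","bottle1",bottle,(.535,-.16,1.25)),("b2","bottle1",bottle,(.528,.161,-1.2)),("d1","dish1",dish,(.675,-.175,0)),("d2","dish1",dish,(.68,.166,0))):
    ms={}
    for n in("top","scene"):
        g=proj(n,[x0[0],x0[1],.02])[0]
        rs=cut_out(n,cls) if 1 else 0
        d=[np.hypot(*(np.array(np.nonzero(r["region"])[::-1]).mean(1)-g)) for r in rs]
        if d and min(d)<12: ms[n]=rs[int(np.argmin(d))]["region"].astype(np.float32)
    for use in(["top"],["scene"],["top","scene"]):
        use=[n for n in use if n in ms]
        f=lambda p:sum(np.abs(fill(n,model(*p))-ms[n]).sum() for n in use)
        s0=np.array([x0]+[np.array(x0)+e for e in np.diag([.01,.01,.1])])
        r=minimize(f,x0,method="Nelder-Mead",options=dict(initial_simplex=s0,xatol=1e-4))
        print(name,use,r.x.round(4),round(r.fun),[int(ms[n].sum()) for n in use])
E
python3 fit.py
```

```text
b1 ['top'] [ 0.5397 -0.1506  1.2096] 57 [639]
b1 ['scene'] [ 0.5371 -0.1536  1.1732] 44 [524]
b1 ['top', 'scene'] [ 0.5386 -0.1514  1.1812] 115 [639, 524]
b2 ['top'] [ 0.5333  0.1536 -1.1061] 62 [620]
b2 ['scene'] [ 0.5306  0.1519 -1.1144] 56 [863]
b2 ['top', 'scene'] [ 0.5324  0.1525 -1.1126] 136 [620, 863]
d1 ['top'] [ 0.6762 -0.1758  0.0106] 78 [825]
d1 ['scene'] [ 0.6736 -0.1779  0.0112] 31 [710]
d1 ['top', 'scene'] [ 0.6747 -0.1766  0.0213] 123 [825, 710]
d2 ['top'] [0.6841 0.1655 0.0126] 48 [889]
d2 ['scene'] [0.6788 0.1614 0.0687] 67 [880]
d2 ['top', 'scene'] [0.6815 0.164  0.0674] 169 [889, 880]
```

```bash
cat > plan.py <<'E'
from h import *
from scipy.spatial.transform import Rotation as R
B={1:(np.array([.5385,-.152]),1.19,1),2:(np.array([.532,.1525]),-1.11,-1)}
D={1:np.array([.675,-.1765]),2:np.array([.6815,.164])}
def rot(b,tilt):  # tool x = s*a, tilt turns z towards a
    th,s=B[b][1:];a=np.array([np.cos(th),np.sin(th),0]);x=s*a;z=np.array([0,0,-1.]);y=np.cross(z,x)
    return R.from_matrix(np.c_[x,y,z])*R.from_rotvec([0,np.radians(tilt)*s,0])
def pick(b,back,up=0,along=.007):
    th=B[b][1];g=np.r_[B[b][0]+along*np.array([np.cos(th),np.sin(th)]),.025+up];r=rot(b,-30)
    return g-r.apply([0,0,.003+back]),r
def place(b,h,off=(0,0),back=0):
    r=rot(b,60);return np.r_[D[b]+off,.004+.080+h]-r.apply([0,0,.003+back]),r
def show(p,r,msg=""):
    o=get_obs();r0=R.from_quat(o["tool_rot"])
    print(msg,"t",round(o["time"],2),"pos",o["position"].round(4),"q",o["q"].round(2),"F",o["ft_force"].round(1),"w",round(o["grip_width"],4),"gf",round(o["grip_force"],1))
    print("  shift/.08",((r0.inv().apply(p-o["position"]))/.08).round(3),"after turn",(r.inv().apply(p-o["position"])/.08).round(3),"turn/90",((r0.inv()*r).as_rotvec()/(np.pi/2)).round(3),"world err mm",((p-o["position"])*1e3).round(1))
E
python3 -c "
from plan import *
show(*pick(1,.12),'pick1 via');show(np.r_[B[1][0],.2],rot(1,0),'down')"
```

```text
pick1 via t 1.1 pos [0.1965 0.5933 0.2445] q [ 1.07  0.53  1.43 -0.    1.18 -0.18] F [-0.   0.3 -0.1] w 0.0869 gf 0.0
  shift/.08 [-7.04  -6.645  1.413] after turn [-4.666  7.432  4.325] turn/90 [ 0.271 -0.255  1.013] world err mm [ 367.5 -681.7 -113. ]
down t 1.1 pos [0.1965 0.5933 0.2445] q [ 1.07  0.53  1.43 -0.    1.18 -0.18] F [-0.   0.3 -0.1] w 0.0869 gf 0.0
  shift/.08 [-6.988 -7.5    0.557] after turn [-7.06   7.432  0.557] turn/90 [0.    0.    1.039] world err mm [ 342.  -745.3  -44.5]
```

```bash
for i in 1 2 3 4 5 6 7; do python3 -m inch '[-1,-0.95,0,0,0,0, -1,-0.95,0,0,0,0, -1,-0.95,0,0,0,0, -1,-0.95,0,0,0,0]' 87 40 | tail -n 3; done
python3 -c "
from plan import *
show(*pick(1,.12),'pick1 via')"
```

```text
ft_force: [0.3, 0.2, 0.9]
grip_width: 0.0868
grip_force: 0.0
ft_force: [-0.1, -0.8, 0.3]
grip_width: 0.0873
grip_force: 0.0
ft_force: [-0.5, 0.1, -0.7]
grip_width: 0.0871
grip_force: 0.0
ft_force: [-0.5, 0.8, -0.1]
grip_width: 0.0871
grip_force: 0.0
ft_force: [1.0, 1.3, -0.3]
grip_width: 0.0871
grip_force: 0.0
ft_force: [0.8, -0.2, 0.2]
grip_width: 0.0869
grip_force: 0.0
ft_force: [-0.3, 0.4, 0.4]
grip_width: 0.0871
grip_force: 0.0
pick1 via t 3.43 pos [ 0.5646 -0.0901  0.2448] q [-0.35  0.45  1.57 -0.    1.11 -1.6 ] F [-0.3  0.4  0.4] w 0.0871 gf 0.0
  shift/.08 [0.022 0.018 1.415] after turn [ 0.722 -0.016  1.218] turn/90 [ 0.273 -0.253  1.01 ] world err mm [  -0.7    1.7 -113.2]
```

```bash
python3 -m inch '[0,0,0.5,0.27,-0.25,1, 0,0,0.5,0.27,-0.25,1, 0,0,0.5,0.27,-0.25,1, 0,0,0.5,0.27,-0.25,1, 0,0,0.5,0.27,-0.25,1, 0,0,0.5,0.27,-0.25,1, 0,0,0.5,0.27,-0.25,1, 0,0,0.5,0.27,-0.25,1, 0,0,0.5,0.27,-0.25,1, 0,0,0.5,0.27,-0.25,1, 0,0,0.5,0.27,-0.25,1, 0,0,0.5,0.27,-0.25,1, 0,0,0.5,0.27,-0.25,1, 0,0,0.5,0.27,-0.25,1, 0,0,0.5,0.27,-0.25,1, 0,0,0.5,0.27,-0.25,1]' 
python3 -c "
from plan import *
show(*pick(1,.08),'pick1 via');show(*pick(1,0),'pick1')"
```

```text
time: 4.77
position: [0.5605, -0.0853, 0.2042]
tool_rot: [0.794, 0.552, -0.213, 0.142]
ft_force: [-1.1, 0.4, -0.2]
grip_width: 0.0868
grip_force: 0.0
pick1 via t 4.77 pos [ 0.5605 -0.0853  0.2042] q [-0.11  0.61  1.53 -0.54  1.21  0.49] F [-1.1  0.4 -0.2] w 0.0868 gf 0.0
  shift/.08 [0.427 0.062 1.299] after turn [0.436 0.054 1.297] turn/90 [ 0.001 -0.004  0.016] world err mm [  -4.   -21.7 -107.3]
pick1 t 4.77 pos [ 0.5605 -0.0853  0.2042] q [-0.11  0.61  1.53 -0.54  1.21  0.49] F [-1.1  0.4 -0.2] w 0.0868 gf 0.0
  shift/.08 [0.422 0.06  2.299] after turn [0.436 0.054 2.297] turn/90 [ 0.001 -0.004  0.016] world err mm [ -18.9  -58.8 -176.6]
```

```bash
python3 -m inch '[0.43,0.06,0.5,0,0,0.015, 0.43,0.06,0.9,0,0,0.015, 0.43,0.06,0.9,0,0,0.015, 0.43,0.06,0.9,0,0,0.015]' >/dev/null
python3 -m inch '[0,0,0.3,0,0,0, 0,0,0.6,0,0,0, 0,0,0.8,0,0,0, 0,0,0.8,0,0,0, 0,0,0.8,0,0,0]' 
python3 -c "
from plan import *
show(*pick(1,0),'pick1');cv2.imwrite('pics/p1.png',np.vstack([cv2.resize(camera(n)[v:v+120,u:u+220,::-1],None,fx=2.4,fy=2.4) for n,v,u in (('top',140,170),('scene',100,150))]))"
```

```text
time: 5.52
position: [0.5518, -0.1242, 0.0713]
tool_rot: [0.801, 0.541, -0.211, 0.145]
ft_force: [0.6, -0.6, -0.6]
grip_width: 0.0871
grip_force: 0.0
pick1 t 5.52 pos [ 0.5518 -0.1242  0.0713] q [-0.17  0.79  1.62 -0.64  0.94  0.65] F [ 0.6 -0.6 -0.6] w 0.0871 gf 0.0
  shift/.08 [ 0.029 -0.027  0.613] after turn [ 0.033 -0.025  0.612] turn/90 [ 0.002 -0.003 -0.002] world err mm [-10.1 -19.9 -43.7]
```

View pics/p1.png

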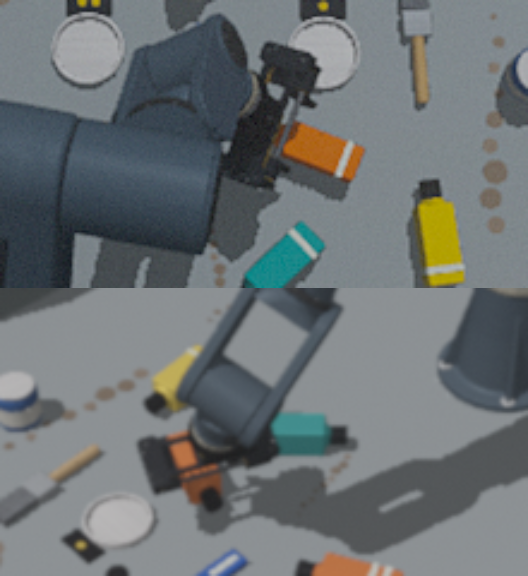

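The two views (top crop above, scene below) show the open fingers straddling the one-band bottle at about mid-body, cap sticking out at lower left of the scene. Nothing is touching. I'll go in, close, then lift.

```bash
python3 -m inch '[0.03,-0.025,0.3,0,0,0, 0.03,-0.025,0.61,0,0,0, 0.03,-0.025,0.61,0,0,0, 0.03,-0.025,0.61,0,0,0]'
python3 -m inch '[0,0,0,0,0,0, 0,0,0,0,0,0, 0,0,0,0,0,0, 0,0,0,0,0,0, 0,0,0,0,0,0, 0,0,0,0,0,0, 0,0,0,0,0,0, 0,0,0,0,0,0, 0,0,0,0,0,0, 0,0,0,0,0,0]' 0 40
python3 -c "
from plan import *
show(*pick(1,0),'pick1');show(*pick(1,0,.12),'lift');show(*place(1,.06),'place')"
```

```text
time: 5.95
position: [0.5413, -0.1438, 0.0266]
tool_rot: [0.801, 0.541, -0.212, 0.145]
ft_force: [0.9, -0.7, 0.3]
grip_width: 0.0867
grip_force: 0.0
time: 6.78
position: [0.5408, -0.1438, 0.026]
tool_rot: [0.801, 0.541, -0.212, 0.145]
ft_force: [-1.2, 2.1, 3.3]
grip_width: 0.0495
grip_force: 40.0
pick1 t 6.78 pos [ 0.5408 -0.1438  0.026 ] q [-0.21  0.86  1.66 -0.71  0.85  0.71] F [-1.2  2.1  3.3] w 0.0495 gf 40.0
  shift/.08 [-0.01   0.011 -0.018] after turn [-0.01   0.011 -0.018] turn/90 [ 0.001 -0.003 -0.002] world err mm [ 0.8 -0.3  1.6]
lift t 6.78 pos [ 0.5408 -0.1438  0.026 ] q [-0.21  0.86  1.66 -0.71  0.85  0.71] F [-1.2  2.1  3.3] w 0.0495 gf 40.0
  shift/.08 [-0.753  0.015 -1.321] after turn [-0.76   0.011 -1.317] turn/90 [ 0.001 -0.003 -0.002] world err mm [  0.8  -0.3 121.6]
place t 6.78 pos [ 0.5408 -0.1438  0.026 ] q [-0.21  0.86  1.66 -0.71  0.85  0.71] F [-1.2  2.1  3.3] w 0.0495 gf 40.0
  shift/.08 [-0.552  1.712 -1.401] after turn [ 1.4    1.709 -0.564] turn/90 [ 0.002  0.997 -0.001] world err mm [133.2 -35.1 119.5]
```

```bash
for i in 1 2; do python3 -m inch '[-0.1,0,-0.17,0,0,0, -0.25,0,-0.43,0,0,0, -0.38,0,-0.66,0,0,0, -0.38,0,-0.66,0,0,0, -0.38,0,-0.66,0,0,0]' >/dev/null; done
python3 -m inch '[0,0,0,0,0.05,0, 0,0,0,0,0.11,0, 0,0,0,0,0.17,0, 0,0,0,0,0.23,0, 0,0,0,0,0.29,0, 0,0,0,0,0.35,0, 0,0,0,0,0.41,0, 0,0,0,0,0.47,0, 0,0,0,0,0.53,0, 0,0,0,0,0.59,0, 0,0,0,0,0.65,0, 0,0,0,0,0.71,0, 0,0,0,0,0.77,0, 0,0,0,0,0.83,0, 0,0,0,0,0.89,0, 0,0,0,0,0.95,0, 0,0,0,0,1,0, 0,0,0,0,1,0, 0,0,0,0,1,0, 0,0,0,0,1,0]'
python3 -c "
from plan import *
show(*place(1,.04),'place')"
```

```text
time: 9.28
position: [0.54, -0.1437, 0.1467]
tool_rot: [0.717, 0.484, 0.416, -0.281]
ft_force: [-0.2, -0.1, -2.1]
grip_width: 0.0499
grip_force: 40.0
place t 9.28 pos [ 0.54   -0.1437  0.1467] q [-0.88  0.83  1.68  0.88  1.41 -1.02] F [-0.2 -0.1 -2.1] w 0.0499 gf 40.0
  shift/.08 [-0.122  1.719  0.319] after turn [-0.122  1.719  0.318] turn/90 [ 0.001 -0.002 -0.   ] world err mm [134.1 -35.2 -21.2]
```

```bash
python3 -m inch '[-0.06,0.3,0.16,0,0,0, -0.06,0.6,0.16,0,0,0, -0.06,0.86,0.16,0,0,0, -0.06,0.86,0.16,0,0,0, -0.06,0.86,0.16,0,0,0]' >/dev/null; python3 -m inch '[-0.06,0.3,0.16,0,0,0, -0.06,0.6,0.16,0,0,0, -0.06,0.86,0.16,0,0,0, -0.06,0.86,0.16,0,0,0, -0.06,0.86,0.16,0,0,0]' 
python3 -c "
from plan import *
show(*place(1,.01),'place10');show(*place(1,-.002),'place');cv2.imwrite('pics/p2.png',np.vstack([cv2.resize(camera(n)[v:v+120,u:u+220,::-1],None,fx=2.4,fy=2.4) for n,v,u in (('top',110,200),('scene',120,120))]))"
```

```text
time: 10.12
position: [0.674, -0.1784, 0.127]
tool_rot: [0.716, 0.485, 0.416, -0.281]
ft_force: [-0.4, -0.6, -2.0]
grip_width: 0.0498
grip_force: 40.0
place10 t 10.12 pos [ 0.674  -0.1784  0.127 ] q [-0.77  0.96  1.33  0.94  1.49 -0.8 ] F [-0.4 -0.6 -2. ] w 0.0498 gf 40.0
  shift/.08 [-0.345  0.002  0.191] after turn [-0.344  0.003  0.192] turn/90 [ 0.    -0.003  0.001] world err mm [  0.   -0.5 -31.5]
place t 10.12 pos [ 0.674  -0.1784  0.127 ] q [-0.77  0.96  1.33  0.94  1.49 -0.8 ] F [-0.4 -0.6 -2. ] w 0.0498 gf 40.0
  shift/.08 [-0.475  0.002  0.265] after turn [-0.474  0.003  0.267] turn/90 [ 0.    -0.003  0.001] world err mm [  0.   -0.5 -43.5]
```

View pics/p2.png

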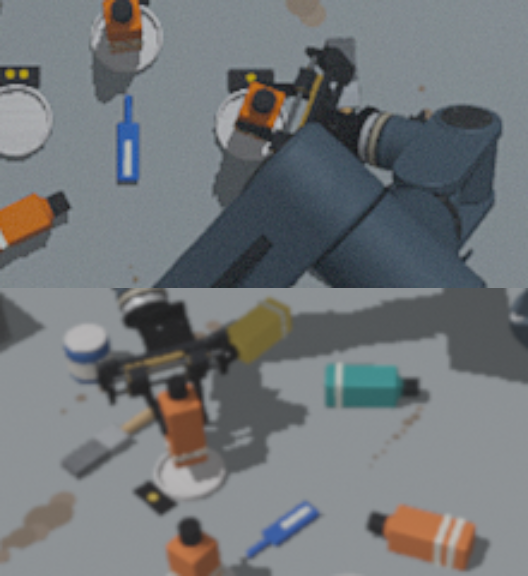

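The bottle hangs upright over the one-dot dish: cap at (262,100) in the top crop, base above the dish at (185,470) in the scene crop. I'll lower it gently.

```bash
python3 -m inch '[-0.06,0,0.035,0,0,0, -0.14,0,0.08,0,0,0, -0.22,0,0.12,0,0,0, -0.28,0,0.16,0,0,0, -0.32,0,0.18,0,0,0, -0.34,0,0.19,0,0,0, -0.34,0,0.19,0,0,0]' | grep -E "pos|ft"
for i in 1 2 ; do python3 -m inch '[-0.01,0,0.006,0,0,0, -0.02,0,0.012,0,0,0, -0.033,0,0.018,0,0,0, -0.033,0,0.018,0,0,0, -0.033,0,0.018,0,0,0]' | grep -E "pos|ft"; done
python3 -c "
from plan import *
show(*place(1,0),'place0')"
```

```text
position: [0.6743, -0.1796, 0.0949]
ft_force: [1.1, -0.1, -1.7]
position: [0.6746, -0.1798, 0.0929]
ft_force: [-1.1, 0.1, -0.8]
position: [0.6745, -0.1798, 0.0896]
ft_force: [0.0, 0.6, -2.2]
place0 t 11.63 pos [ 0.6745 -0.1798  0.0896] q [-0.77  1.02  1.32  0.94  1.46 -0.84] F [ 0.   0.6 -2.2] w 0.0499 gf 40.0
  shift/.08 [-0.041 -0.01   0.032] after turn [-0.041 -0.009  0.032] turn/90 [ 0.002 -0.003  0.001] world err mm [-0.5  0.9 -4.1]
```

```bash
for i in 1 2 3; do python3 -m inch '[-0.01,0,0.006,0,0,0, -0.017,0,0.009,0,0,0, -0.017,0,0.009,0,0,0, -0.017,0,0.009,0,0,0]' | grep -E "pos|ft"; done
```

```text
position: [0.6745, -0.1799, 0.0881]
ft_force: [-0.2, 0.3, -1.6]
position: [0.6747, -0.18, 0.0876]
ft_force: [-0.5, -0.8, 3.5]
position: [0.6746, -0.1801, 0.0876]
ft_force: [-2.8, -1.1, 9.3]
```

```bash
python3 -m inch '[0.016,0,-0.009,0,0,0, 0.016,0,-0.009,0,0,0, 0.016,0,-0.009,0,0,0]' | grep -E "pos|ft"
python3 -m inch '[0,0,0,0,0,0, 0,0,0,0,0,0, 0,0,0,0,0,0, 0,0,0,0,0,0, 0,0,0,0,0,0, 0,0,0,0,0,0, 0,0,0,0,0,0, 0,0,0,0,0,0]' 75
for i in 1 2; do python3 -m inch '[0,0,-0.3,0,0,0, 0,0,-0.6,0,0,0, 0,0,-0.95,0,0,0, 0,0,-0.95,0,0,0]' | grep -E "pos|ft"; done
python3 -c "
from plan import *
show(*pick(2,.08),'pick2')
cv2.imwrite('pics/p3.png',np.vstack([cv2.resize(camera(n)[v:v+120,u:u+220,::-1],None,fx=2.4,fy=2.4) for n,v,u in (('top',110,200),('scene',120,120))]))"
```

```text
position: [0.6747, -0.18, 0.0876]
ft_force: [-1.2, -1.7, 5.3]
time: 13.55
position: [0.6745, -0.1799, 0.0865]
tool_rot: [0.716, 0.485, 0.417, -0.28]
ft_force: [0.9, 1.0, -0.7]
grip_width: 0.0747
grip_force: 0.0
position: [0.6502, -0.2467, 0.1268]
ft_force: [0.2, -0.7, 0.6]
position: [0.6251, -0.3074, 0.1642]
ft_force: [0.2, -0.9, -0.2]
pick2 t 14.22 pos [ 0.6251 -0.3074  0.1642] q [-0.94  0.95  1.19  0.84  1.68 -0.78] F [ 0.2 -0.9 -0.2] w 0.075 gf 0.0
  shift/.08 [ 1.528 -2.799  4.294] after turn [3.962 1.514 3.259] turn/90 [ 0.39  -0.311 -0.382] world err mm [-71.5 416.5 -67.3]
```

View pics/p3.png

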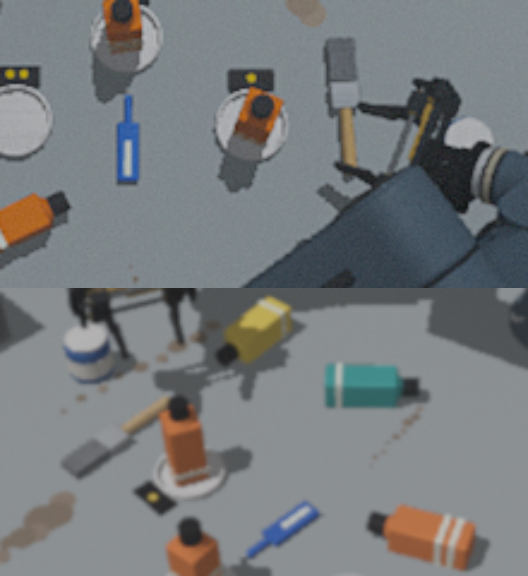

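Bottle 1 stands in the one-dot dish, released (base at about (188,470) in the scene crop). Next I'll rise, turn and head to bottle 2.

```bash
python3 -m inch '[0.43,0,-0.25,0,0,0, 0.87,0,-0.49,0,0,0, 0.87,0,-0.49,0,0,0]' 87 >/dev/null;  python3 -m inch '[0,0,0,0.39,-0.31,-0.38, 0,0,0,0.39,-0.31,-0.38, 0,0,0,0.39,-0.31,-0.38, 0,0,0,0.39,-0.31,-0.38, 0,0,0,0.39,-0.31,-0.38, 0,0,0,0.39,-0.31,-0.38, 0,0,0,0.39,-0.31,-0.38, 0,0,0,0.39,-0.31,-0.38, 0,0,0,0.39,-0.31,-0.38, 0,0,0,0.39,-0.31,-0.38]' | grep pos
python3 -c "
from plan import *
show(*pick(2,.12),'pick2')
r=cut_out('top','bottle1');print([(round(x['conf'],2),np.round(x['bbox'])) for x in r])"; sed -i 's/("b1".*),("d1".*0.*,("d2"[^:]*:/("b2","bottle1",bottle,(.532,.1525,-1.11)),):/' fit.py; grep 'for name' fit.py; python3 fit.py
```

```text
position: [0.6258, -0.299, 0.2413]
pick2 t 15.4 pos [ 0.6258 -0.299   0.2413] q [-0.69  0.84  0.9   0.22  1.89 -1.14] F [-1.2 -0.2 -0.9] w 0.0867 gf 0.0
  shift/.08 [3.353 1.485 3.583] after turn [3.401 1.459 3.548] turn/90 [-0.003 -0.008  0.002] world err mm [ -63.4  390.1 -109.8]
[(0.78, array([186., 192., 227., 218.])), (0.61, array([296., 150., 315., 170.])), (0.49, array([343., 240., 363., 260.]))]
for name,cls,model,x0 in(("b2","bottle1",bottle,(.532,.1525,-1.11)),):
b2 ['top'] [ 0.5343  0.1539 -1.0785] 94 [575]
b2 ['scene'] [ 0.5316  0.1497 -1.1166] 52 [805]
b2 ['top', 'scene'] [ 0.5334  0.1508 -1.126 ] 169 [575, 805]
```

```bash
for i in 1 2 3 4 5; do python3 -m inch '[0.82,0.29,0.47,0,0,0, 0.82,0.29,0.47,0,0,0, 0.82,0.29,0.47,0,0,0]' >/dev/null; done
python3 -c "
from plan import *
show(*pick(2,.05),'pick2');show(*pick(2,0),'pick2')"
```

```text
pick2 t 16.8 pos [0.5572 0.0928 0.2469] q [-0.24  0.57  1.47  0.4   1.48 -0.82] F [-0.7 -0.6 -0.1] w 0.0871 gf 0.0
  shift/.08 [-0.796  0.061  2.088] after turn [-0.762  0.05   2.101] turn/90 [-0.004 -0.01   0.002] world err mm [ -10.3   29.7 -176. ]
pick2 t 16.8 pos [0.5572 0.0928 0.2469] q [-0.24  0.57  1.47  0.4   1.48 -0.82] F [-0.7 -0.6 -0.1] w 0.0871 gf 0.0
  shift/.08 [-0.806  0.065  2.713] after turn [-0.762  0.05   2.726] turn/90 [-0.004 -0.01   0.002] world err mm [ -21.4   52.1 -219.3]
```

```bash
python3 -m inch '[-0.4,0.05,0.4,0,-0.01,0, -0.78,0.05,0.8,0,-0.01,0, -0.78,0.05,1,0,-0.01,0, -0.78,0.05,1,0,-0.01,0, -0.78,0.05,1,0,-0.01,0]' >/dev/null
python3 -m inch '[0,0,0.4,0,0,0, 0,0,0.8,0,0,0, 0,0,1,0,0,0, 0,0,1,0,0,0, 0,0,1,0,0,0]' | grep -E "pos|ft"
python3 -c "
from plan import *
show(*pick(2,0),'pick2');cv2.imwrite('pics/p4.png',np.vstack([cv2.resize(camera(n)[v:v+120,u:u+220,::-1],None,fx=2.4,fy=2.4) for n,v,u in (('top',120,150),('scene',150,170))]))"
```

```text
position: [0.5521, 0.1131, 0.0776]
ft_force: [0.2, -0.1, 0.1]
pick2 t 17.63 pos [0.5521 0.1131 0.0776] q [-0.2   0.79  1.59  0.44  1.14 -0.93] F [ 0.2 -0.1  0.1] w 0.0871 gf 0.0
  shift/.08 [ 0.079 -0.004  0.764] after turn [ 0.074 -0.006  0.765] turn/90 [-0.001  0.004  0.001] world err mm [-16.3  31.8 -50. ]
```

View pics/p4.png

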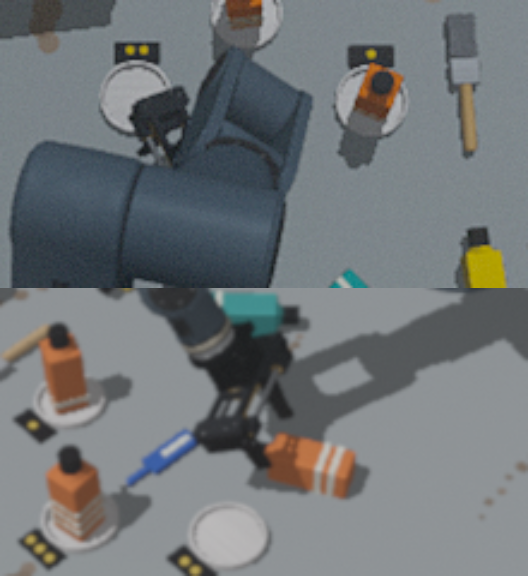

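The scene crop shows the fingers just short of the two-band bottle at (310,465), approaching from the cap side and clear of the gauge. Continuing.

```bash
python3 -m inch '[0.07,0,0.3,0,0,0, 0.07,0,0.6,0,0,0, 0.07,0,0.75,0,0,0, 0.07,0,0.75,0,0,0, 0.07,0,0.75,0,0,0]' | grep -E "pos|ft"
python3 -m inch '[0,0,0,0,0,0, 0,0,0,0,0,0, 0,0,0,0,0,0, 0,0,0,0,0,0, 0,0,0,0,0,0, 0,0,0,0,0,0, 0,0,0,0,0,0, 0,0,0,0,0,0, 0,0,0,0,0,0, 0,0,0,0,0,0]' 0 40
python3 -c "
from plan import *
show(*pick(2,0,.12),'lift')"
```

```text
position: [0.5363, 0.144, 0.0276]
ft_force: [0.3, -1.1, 0.1]
time: 18.98
position: [0.5355, 0.1442, 0.0272]
tool_rot: [0.508, 0.822, 0.134, -0.218]
ft_force: [-0.1, -1.0, 2.5]
grip_width: 0.0498
grip_force: 40.0
lift t 18.98 pos [0.5355 0.1442 0.0272] q [-0.15  0.86  1.64  0.49  1.02 -0.96] F [-0.1 -1.   2.5] w 0.0498 gf 40.0
  shift/.08 [ 0.75   0.004 -1.305] after turn [ 0.758  0.007 -1.301] turn/90 [-0.002  0.004  0.001] world err mm [  0.3   0.7 120.4]
```

```bash
for i in 1 2; do python3 -m inch '[0.1,0,-0.17,0,0,0, 0.25,0,-0.43,0,0,0, 0.38,0,-0.65,0,0,0, 0.38,0,-0.65,0,0,0, 0.38,0,-0.65,0,0,0]' >/dev/null; done
python3 -m inch '[0,0,0,0,-0.05,0, 0,0,0,0,-0.11,0, 0,0,0,0,-0.17,0, 0,0,0,0,-0.23,0, 0,0,0,0,-0.29,0, 0,0,0,0,-0.35,0, 0,0,0,0,-0.41,0, 0,0,0,0,-0.47,0, 0,0,0,0,-0.53,0, 0,0,0,0,-0.59,0, 0,0,0,0,-0.65,0, 0,0,0,0,-0.71,0, 0,0,0,0,-0.77,0, 0,0,0,0,-0.83,0, 0,0,0,0,-0.89,0, 0,0,0,0,-0.95,0, 0,0,0,0,-1,0, 0,0,0,0,-1,0, 0,0,0,0,-1,0, 0,0,0,0,-1,0]'
python3 -c "
from plan import *
show(*place(2,.04),'place')"
```

```text
time: 21.48
position: [0.5347, 0.1454, 0.1462]
tool_rot: [0.454, 0.737, -0.265, 0.425]
ft_force: [-1.1, -0.0, -2.6]
grip_width: 0.0497
grip_force: 40.0
place t 21.48 pos [0.5347 0.1454 0.1462] q [ 0.51  0.82  1.74 -1.23  1.17  0.92] F [-1.1 -0.  -2.6] w 0.0497 gf 40.0
  shift/.08 [-0.072  1.747  0.628] after turn [-0.064  1.747  0.628] turn/90 [0.    0.002 0.004] world err mm [145.7  20.9 -20.7]
```

```bash
python3 -m inch '[-0.035,0.3,0.1,0,0,0, -0.035,0.6,0.2,0,0,0, -0.035,0.87,0.31,0,0,0, -0.035,0.87,0.31,0,0,0, -0.035,0.87,0.31,0,0,0]' |grep pos
python3 -c "
from plan import *
show(*place(2,.04),'place')"
```

```text
position: [0.6086, 0.1553, 0.1379]
place t 21.9 pos [0.6086 0.1553 0.1379] q [ 0.47  0.87  1.57 -1.21  1.18  0.8 ] F [-0.3 -0.5 -2.5] w 0.0496 gf 40.0
  shift/.08 [-0.002  0.865  0.316] after turn [-0.003  0.865  0.316] turn/90 [-0.     0.003  0.   ] world err mm [ 71.8  11.1 -12.4]
```

```bash
python3 -m inch '[0,0.3,0.1,0,0,0, 0,0.6,0.2,0,0,0, 0,0.865,0.315,0,0,0, 0,0.865,0.315,0,0,0, 0,0.865,0.315,0,0,0]' |grep pos
python3 -c "
from plan import *
show(*place(2,.01),'place10');cv2.imwrite('pics/p5.png',np.vstack([cv2.resize(camera(n)[v:v+120,u:u+220,::-1],None,fx=2.4,fy=2.4) for n,v,u in (('top',110,140),('scene',170,150))]))"
```

```text
position: [0.6787, 0.1666, 0.1248]
place10 t 22.32 pos [0.6787 0.1666 0.1248] q [ 0.44  0.94  1.39 -1.19  1.2   0.68] F [-0.7 -0.1 -2.7] w 0.0496 gf 40.0
  shift/.08 [0.311 0.018 0.192] after turn [0.31  0.017 0.194] turn/90 [-0.001  0.003  0.002] world err mm [  1.7  -0.3 -29.3]
```

View pics/p5.png

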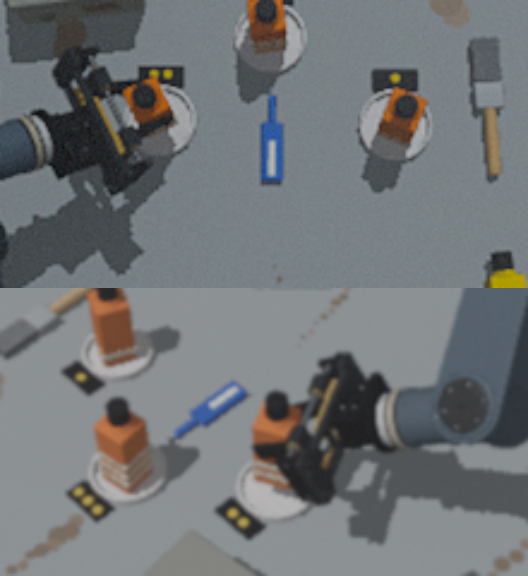

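The two-band bottle is upright above the two-dot dish, with its base near the dish at (270,480) in the scene crop. The gripper clears the toolbox. Lowering.

```bash
python3 -m inch '[0.06,0.017,0.035,0,0,0, 0.13,0.017,0.08,0,0,0, 0.2,0.017,0.12,0,0,0, 0.26,0.017,0.16,0,0,0, 0.3,0.017,0.18,0,0,0, 0.31,0.017,0.19,0,0,0, 0.31,0.017,0.19,0,0,0]' | grep -E "pos|ft"
python3 -m inch '[0.01,0,0.006,0,0,0, 0.02,0,0.012,0,0,0, 0.033,0,0.018,0,0,0, 0.033,0,0.018,0,0,0, 0.033,0,0.018,0,0,0]' | grep -E "pos|ft"
for i in 1 2; do python3 -m inch '[0.01,0,0.006,0,0,0, 0.017,0,0.009,0,0,0, 0.017,0,0.009,0,0,0, 0.017,0,0.009,0,0,0]' | grep -E "pos|ft"; done
```

```text
position: [0.6805, 0.1673, 0.0949]
ft_force: [-0.3, 0.0, -3.0]
position: [0.6808, 0.1675, 0.0929]
ft_force: [0.2, 0.2, -3.0]
position: [0.6807, 0.1675, 0.0912]
ft_force: [-0.8, -0.4, -2.7]
position: [0.6807, 0.1675, 0.0896]
ft_force: [0.6, -0.1, -3.6]
```

```bash
for i in 1 2 3; do python3 -m inch '[0.01,0,0.006,0,0,0, 0.017,0,0.009,0,0,0, 0.017,0,0.009,0,0,0, 0.017,0,0.009,0,0,0]' | grep -E "pos|ft"; done
```

```text
position: [0.6807, 0.1676, 0.088]
ft_force: [-0.5, -0.7, -2.9]
position: [0.6806, 0.1676, 0.0865]
ft_force: [0.9, -0.4, -3.7]
position: [0.6808, 0.1677, 0.0861]
ft_force: [-2.1, 1.4, 3.1]
```

```bash
python3 -m inch '[0,0,0,0,0,0, 0,0,0,0,0,0, 0,0,0,0,0,0, 0,0,0,0,0,0, 0,0,0,0,0,0, 0,0,0,0,0,0, 0,0,0,0,0,0, 0,0,0,0,0,0]' 75 | grep -E "ft|grip"
for i in 1 2; do python3 -m inch '[0,0,-0.3,0,0,0, 0,0,-0.6,0,0,0, 0,0,-0.95,0,0,0, 0,0,-0.95,0,0,0, 0,0,-0.95,0,0,0]' | grep -E "pos|ft"; done
cat > chk.py <<'E'
from plan import *
import sys
for n in("top","scene"):
    im=camera(n);o=im[:,:,::-1].copy()
    for d in D.values():
        for z,rad,c in((.013,.052,(0,255,0)),(.15,.015,(255,0,255)),(.004+.112,.0,(0,0,255))):
            k=np.linspace(0,6.28,40);P=np.c_[d[0]+rad*np.cos(k),d[1]+rad*np.sin(k),0*k+z]
            if rad: cv2.polylines(o,[(proj(n,P)*16).round().astype(int)],True,c,1,shift=4)
    sl=(slice(90,215),slice(180,340)) if n=="top" else (slice(160,285),slice(170,330))
    (vars().setdefault("L",[])).append(cv2.resize(o[sl],None,fx=2.3*2,fy=2.3*2,interpolation=cv2.INTER_CUBIC))
cv2.imwrite("pics/chk.png",cv2.resize(np.hstack(L),(800,312)))
E
python3 chk.py
```

```text
ft_force: [-0.4, 0.5, -0.0]
grip_width: 0.0751
grip_force: 0.0
position: [0.6513, 0.2285, 0.1237]
ft_force: [0.8, 0.1, -0.2]
position: [0.6218, 0.2863, 0.1604]
ft_force: [-1.1, 0.1, -0.7]
```

View pics/chk.png

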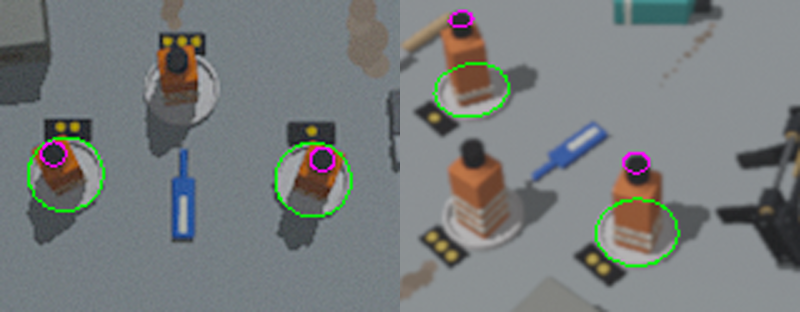

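The predicted cap rings (magenta) and dish rims (green) coincide with the picture in both views. Both bottles are upright and centred, and the gripper is clear. Handing in.

```bash
python3 -c "
from rig import *
print(hand_in())"
```

```text
the job is handed in; nothing more can be done
None
```

I stood the one-band bottle upright in the one-dot dish and then the two-band bottle in the two-dot dish. Both were released and centred within a few millimetres by the final pictures, no other object looked moved, and the job is handed in, though the hand-in gave no verdict.

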